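Open the sprung cedar case and send the marble down the chute into it

ROBOT

A 6-joint arm with a two-finger parallel gripper is mounted at the origin on the work surface. World frame = base frame: x ahead of the robot, y to its left, z up, the work surface at z = 0. Lengths are in mm, angles in rad, forces in N, time in s.
With the tool pointing down it reaches from about 325 to 750 mm from the base axis. Payload 7.6 kg.
Tool frame: the origin (TCP) lies on the mounting face of the last link; the fingertips stand ctrl.finger_overhang ahead of it and the grasp point (between the pads) lies 155 mm ahead of it (ctrl.finger_overhang is the distance from the TCP to the fingertips, in mm); z points along the fingers, y is the direction in which the jaws open and shut (so a half turn about z gives the same grasp; the last joint's range is limited). The gripper opens to 85 mm and grips with 20 to 120 N. Pads are 22 mm wide; open, the fingers measure 114 mm over their backs; the gripper's body (76 mm by 85 mm) begins 54 mm behind the grasp point. The pads swing forward as they close: fully open they stand 13 mm farther back than shut.
Start: joints at [1.031, 0.052, 1.401, -0, 1.689, -0.07], TCP at [237.651, 468.135, 404.723] pointing down, gripper open.
Joint ranges: [-2.9, 2.9], [-0.91, 2.17], [0.12, 2.37], [-1.06, 4.2], [0.26, 2.73], [-2.93, 2.93]. Speed limits (rad/s): [2.57, 2.57, 3.01, 3.14, 3.14, 3.14].

INTERFACE

Orientations are given as a unit quaternion [w, x, y, z].
In Python, from rig import ctrl, vision, workorder gives the robot as it stands.
- The arm moves only by the shell command python3 -m creep 'ROWS' [FORCE]. ROWS is JSON, a list of rows, each a list of 7 numbers: the finger opening in mm, from 0 to 85.4, then the shift along the tool's x, y, z in mm, then the turn, a rotation vector about the tool's x, y, z in degrees. A call has 1 to 20 rows; each row shifts and turns the commanded pose from where the row before left it, along the tool's axes as they then stand; what a row does not reach is not made up. A row lasts 1/8 s, in which the tool goes at most 62.5 mm and 10.7 degrees, less where a joint would pass 70% of its speed; a pose out of reach is approached as far as the arm can. A call with a gripper value outside its range is refused whole. The fingers move at their own pace and stop on an object; FORCE is the grip in N (left out, the last holds). Time passes only in rows, so rows that do not move let the fingers close. It gives the time, the measured TCP pose, the force and the opening at its end, in the units of the state.
- ctrl.read_state(): the state, without advancing time (a new reading comes with each control period).
- vision.get_image(name): name is "scene" or "top"; returns a dict with "image" (384x512x3 uint8, red, green, blue), "range_z" (384x512 float32, mm along the optical axis (not along the pixel's ray), 0 where there is no reading), "intrinsics" (3x3 intrinsics, pixels), "R" (3x3) and "t" (3): a world point X has camera coordinates R X + t. Camera axes: x right, y down, z forward; pixel columns grow to the right and rows downward; lengths in mm; the calibration is good to about 2 mm. A picture is of the moment at which its call begins.
- workorder.sign_off(): hands the job in, once; it reports no verdict.
The state is a dict: "t": time; "joint_pos": joint angles; "joint_velocities": joint speeds; "joint_efforts": joint torques, N m; "eef_pos": TCP position; "ee_rot": TCP orientation; "force": force on the tool from outside, world axes, zero at the start; "ft_torque": the same for the moment, N m; "finger_gap": finger opening in mm.
Only numpy, scipy, OpenCV 4.12 (cv2) and the standard library are available. Lean on these libraries where they do the work, as an engineer would, in place of code of your own. Each camera call takes 0.05 s, during which the arm holds its last target. There are 200 camera calls.

TASK

Press the release tab on the front of the small cedar case so that its sprung lid pops up, push the lid right over until it stays fully open, and only then push the upright gate lever on the maple chute over, away from the robot, so that the glass marble rolls down into the case. Only press and push with the fingers: do not pick anything up, do not touch the marble, and leave the other things on the shelf where they are.

Things in the scene. Friction and masses are not known exactly. Their poses are not given: they have to be found in the camera images.
- case: Small cedar case fixed to the shelf, 120 mm (its x) by 160 mm (its y) by 50 mm high, plus an 8 mm thick lid of 124 by 160 mm. Walls 6 mm, inner floor 8 mm above the shelf, open on top under the lid. Origin at the centre of the underside; its -x side is the front with the brass release tab, its +x side carries the hinge, its +y side faces the chute.
- tab (a joint): Brass rocker tab in the middle of the case front, rad. 0 = at rest with its hook over the lid's front edge. Pressing its pad down increases the value to the stop at 0.32; the lid is freed from about 0.15. It is sprung: about 2 N at first and 5 N fully down, applied at point tab_pad. It springs back when let go.
- tab_pad (a point): Place to press: top of the tab's flat pad (38 by 30 mm), 100 mm in front (-x) of the case's centre and 32 mm above the shelf at rest; the pad's outer end is 12 mm farther out. The upright part of the tab is 26 mm behind this point (towards +x). It goes about 12 mm down when fully pressed. Nothing below it down to the shelf.
- lid (a joint): Lid hinge angle, rad. 0 = shut; it grows as the lid opens (front edge goes up, then over towards the case's +x). Freed by the tab, a spring arm lifts it within about 1.5 s to about 1.0, where it stays. Above that no spring acts and it moves freely; left before the upright position (1.57) it sinks back to 1.0, beyond it it falls slowly back to the fully open stop at 1.95 and stays there. Weight 0.12 kg.
- lid_edge (a point): Middle of the lid's lower front edge, 124 mm from the hinge line (moves with the lid). At lid angle 1.0 it is about 154 mm above the shelf, 7 mm in front (-x) of the case's centre; the lid's underside then faces the front and can be pushed towards the case's +x with upright fingers.
- lid_hinge (a point): Middle of the lid's hinge line, which runs along the case's y, 60 mm behind (+x) the case's centre, 50 mm above the shelf.
- chute: Maple chute fixed to the shelf: an open channel, 26 mm wide inside with 18 mm walls, on two posts and a base 70 mm wide. Origin on the shelf under the outlet end; the channel rises towards its +y for 190 mm (floor 64 mm high at the outlet, 104 mm at the top, slope 12 degrees); its -y end faces the case's +y side with a gap of 6 to 14 mm. Its x points as the case's x within 0.08 rad.
- lever (a joint): Gate lever, rad. 0 = upright, its 8 mm steel rod standing across the middle of the channel and holding the marble back. It leans towards the chute's +x as the value grows, stop at 0.55; the rod is out of the marble's way from about 0.35. Friction holds it where it is left; about 0.5 N at the top moves it. The pivot axis runs along the chute's y, at chute y = 100 mm, x = 0, 40 mm above the shelf.
- lever_tip (a point): Centre of the wooden ball (22 mm diameter) on the top of the gate lever, 122 mm from the pivot, 162 mm above the shelf when upright; it travels about 64 mm towards the chute's +x to the stop and sinks 18 mm. The bare rod below it stands free above the channel walls, which are at most 105 mm high there.
- bowl: Milk glass bowl, rim radius 55 mm, 50 mm high, behind the case; origin under its centre. Bystander.
- thimble: Pewter thimble cup, radius 17 mm, 34 mm high, in front of the chute; origin under its centre. Bystander.
- tray: Lacquered black tray, 130 by 100 by 18 mm, on the case's -y side; origin under its centre. Bystander.
- loupe: Eye loupe, radius 17 mm, 28 mm high, standing in the tray; origin under its centre. Bystander.
- brush: Dusting brush, 160 mm long along its x, lying front right, handle towards its -x. Bystander.
- jar: Glass jar with brass cap, radius 28 mm, 70 mm high, behind right; origin under its centre. Bystander.
- tin: Round aluminium tin, radius 30 mm, 32 mm high, at the left; origin under its centre. Bystander.
- marble: The orange glass marble, 22 mm diameter, 14 g, lying in the channel on the uphill side of the gate rod, about 100 mm above the shelf. Its origin lies on its surface and turns as it rolls.
- marble_center (a point): Centre of the marble.
Not all that is in view belongs to the job. Leave any orange look-alike of the chute alone.

How it is judged:
By the outcome, as a careful person would: the job done as asked, in the order asked, and still so for the second after the job is handed in, with the robot touching nothing.
It also fails if it takes over 51 s, if anything falls off the work surface, if the arm or the gripper's body presses on something with over 40 N, if the wrist force passes 120 N, or if a joint passes its speed limit or range.

## Working session

There is one attempt and no reset: what is moved stays moved. The work goes in short steps, Python scripts to look and compute and a shell command to move; the robot and the scene stay as the last step left them, time stands still between calls to the robot, and variables do not carry over. Pictures are saved under pics/ and viewed, about 8 in all and at most 12, crops included, and the job is handed in when it is done.

```bash
mkdir -p pics; ls; python3 - <<'E'
from rig import ctrl, vision
import cv2,numpy as np
for n in("top","scene"):
    d=vision.get_image(n); np.savez(f"{n}0.npz",**d); cv2.imwrite(f"pics/{n}0.png",d["image"][:,:,::-1])
    print(n,d["intrinsics"].tolist(),(-d["R"].T@d["t"]).round(),d["R"].round(2).tolist())
print(ctrl.finger_overhang,ctrl.read_state())
E
```

```text
pics
top [[358.26213671135724, 0.0, 260.67093998751216], [0.0, 358.26213671135724, 190.10728454047674], [0.0, 0.0, 1.0]] [ 4.630e+02 -1.000e+00  1.029e+03] [[-0.02, -1.0, -0.01], [-1.0, 0.02, -0.09], [0.09, 0.01, -1.0]]
scene [[385.0898810488849, 0.0, 255.3033533239789], [0.0, 385.0898810488849, 197.2545182086396], [0.0, 0.0, 1.0]] [1170. -608.  766.] [[0.71, 0.71, -0.02], [0.4, -0.42, -0.82], [-0.59, 0.57, -0.58]]
173.4 {'t': 0.1, 'joint_pos': array([ 1.03071301e+00,  5.28016093e-02,  1.40160963e+00, -7.77607816e-06,
        1.68861905e+00, -7.03145056e-02]), 'joint_velocities': array([-0.00133357, -0.00163799, -0.00286594, -0.00153009,  0.00318871,
       -0.00171286]), 'joint_efforts': array([ 1.50495784e-03, -3.82581925e+01, -3.60984743e+01, -6.45998693e-05,
        4.74329587e-03, -5.20658477e-05]), 'eef_pos': array([237.6337964 , 468.11760877, 403.94875874]), 'ee_rot': array([-2.12309259e-04,  2.32730950e-01,  9.72540893e-01, -6.86758759e-04]), 'force': array([-0.26695323, -0.49622202,  0.5898642 ]), 'ft_torque': array([-0.00023374, -0.03393682,  0.00199491]), 'finger_gap': 85.41822023885886}
```

View pics/top0.png

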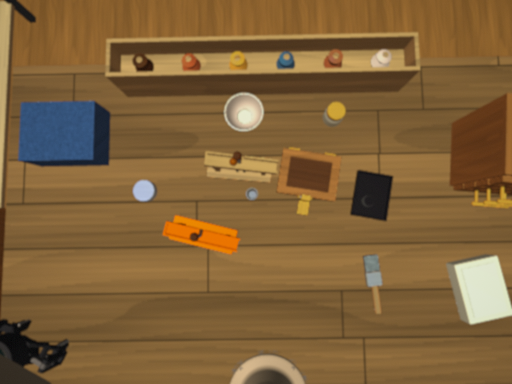

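View pics/scene0.png

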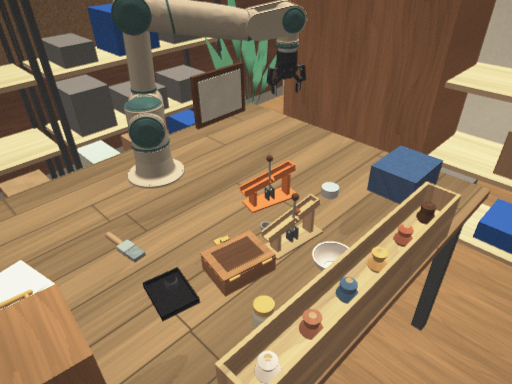

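The top view shows the case near (309,173), its tab at (304,205), the maple chute near (240,165) with its ball at (235,158), and the thimble at (252,194). The orange decoy is at (200,233). I'll measure from the depth data.

```bash
cat > h.py <<'E'
import numpy as np,cv2
def cloud(d):
    K=d["intrinsics"];z=d["range_z"];v,u=np.mgrid[:384,:512]
    C=np.stack([(u-K[0,2])/K[0,0]*z,(v-K[1,2])/K[1,1]*z,z],-1)
    P=(C-d["t"])@d["R"]; P[z==0]=np.nan
    return P
def proj(d,X):
    c=d["R"]@np.asarray(X,float)+d["t"]; p=d["intrinsics"]@c; return p[:2]/p[2]
def ray(d,u,v,h):
    r=d["R"].T@np.linalg.inv(d["intrinsics"])@[u,v,1]; o=-d["R"].T@d["t"]
    return o+r*(h-o[2])/r[2]
E
python3 - <<'E'
from h import *
d=dict(np.load("top0.npz"));P=cloud(d);hsv=cv2.cvtColor(d["image"],cv2.COLOR_RGB2HSV)
S=np.zeros((384,512),bool)
def roi(u0,v0,u1,v1):
    m=S.copy();m[v0:v1,u0:u1]=1;return m
m=roi(265,135,350,205)&(P[...,2]>48)&(P[...,2]<70)&(hsv[...,0]<25)
n,l,st,c=cv2.connectedComponentsWithStats(m.astype(np.uint8));k=1+st[1:,4].argmax();m=l==k
q=P[m];print("lid",st[k],q.mean(0),q[:,2].std(),cv2.minAreaRect(q[:,:2].astype(np.float32)))
m=roi(285,190,325,222)&(hsv[...,0]>18)&(hsv[...,0]<32)&(hsv[...,1]>150)&(hsv[...,2]>120)&(P[...,2]>15)
q=P[m];print("tab",m.sum(),q.mean(0),np.percentile(q,[5,95],axis=0),cv2.minAreaRect(q[:,:2].astype(np.float32)))
m=roi(195,140,282,190)&(P[...,2]>55)&(P[...,2]<130)
q=P[m];print("chute",m.sum(),cv2.minAreaRect(q[:,:2].astype(np.float32)),np.percentile(q,[1,99],axis=0))
m=roi(215,140,260,185)&(P[...,2]>135)
q=P[m];print("ball",m.sum(),q, np.argwhere(m).mean(0))
m=roi(240,182,265,205)&(P[...,2]>25);print("thimble",P[m].mean(0),P[m].max(0))
m=roi(220,90,268,133)&(P[...,2]>20);print("bowl",P[m].mean(0),np.ptp(P[m],axis=0))
m=roi(155,205,245,260)&(P[...,2]>50);print("decoy",P[m].min(0),P[m].max(0))
E
python3 -c "
import cv2;i=cv2.imread('pics/top0.png');cv2.imwrite('pics/c1.png',cv2.resize(i[135:220,190:350],None,fx=5,fy=5,interpolation=2))"
```

```text
lid [ 277  148   64   54 2709] [ 593.41248826 -123.41239866   58.54415196] 2.0764104027766925 ((592.2459106445312, -123.17825317382812), (159.91587829589844, 140.09149169921875), 80.04182434082031)
tab 217 [ 512.95064215 -109.09925271   40.5258776 ] [[ 489.61789469 -122.38433454   29.3162754 ]
 [ 536.87468389  -94.52499694   65.19345219]] ((512.812255859375, -109.69667053222656), (37.233402252197266, 54.51933288574219), 81.16947937011719)
chute 1123 ((603.0940551757812, 53.03166198730469), (209.5367889404297, 75.54521942138672), 83.89749145507812) [[560.7248991  -48.08973648  56.8339844 ]
 [646.79000259 149.44402608 121.78821832]]
ball 63 [[637.2507076   67.98302858 169.08744069]
 [637.5240851   65.66868828 167.50143976]
 [636.97186331  63.04254188 169.99908265]
 [637.36491636  60.76438687 167.82026154]
 [637.63969524  58.43399143 166.22572517]
 [634.41756351  70.27475782 171.1505191 ]
 [634.45478336  67.87837772 170.72762521]
 [634.24784949  65.38537251 171.52949148]
 [633.9765761   62.87305894 172.65471012]
 [634.20302706  60.54558978 171.28198134]
 [634.67116089  58.2937325  168.6
[... 1786 characters left out ...]
1  56.27831106 164.54587704]
 [621.3388502   71.18971514 161.96971743]
 [620.62740593  68.44531791 165.61684549]
 [620.04814173  65.77760581 168.54033206]
 [620.29340812  63.46347698 166.93653077]
 [620.1980591   61.00651466 167.20330566]
 [620.25062213  58.60709017 166.65730698]
 [618.76402247  66.31208913 161.97221621]
 [618.91369325  63.94236639 160.87477313]
 [618.73773715  61.43644682 161.59442927]] [155.85714286 236.82539683]
thimble [547.41143903  35.34644477  32.40638574] [562.19242361  49.47298154  38.96639586]
bowl [796.18037829  55.16435912  35.81541907] [121.81339689 135.9929533   33.2558813 ]
decoy [389.94978106  66.75634116  50.80881323] [473.40972029 258.57383756 174.48092638]
```

View pics/c1.png

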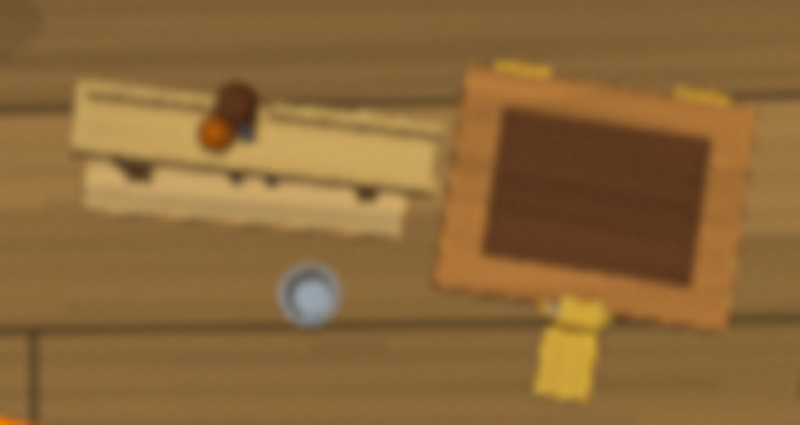

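```bash
python3 -m creep '[[0,0,0,0,0,0,-8.45],[0,0,0,0,0,0,-8.45],[0,-25,-37,0,0,0,0],[0,-25,-37,0,0,0,0],[0,-25,-37,0,0,0,0],[0,-25,-37,0,0,0,0],[0,-25,-37,0,0,0,0],[0,-25,-37,0,0,0,0],[0,-25,-37,0,0,0,0],[0,-25,-37,0,0,0,0],[0,-25,-37,0,0,0,0],[0,-25,-37,0,0,0,0],[0,-25,-37,0,0,0,0],[0,-25,-37,0,0,0,0],[0,-25,-37,0,0,0,0],[0,-25,-37,0,0,0,0],[0,0,0,0,0,0,0],[0,0,0,0,0,0,0]]' 20; python3 - <<'E'
from rig import ctrl,vision
import cv2
from h import *
s=ctrl.read_state();p=s["eef_pos"];q=s["ee_rot"]
from scipy.spatial.transform import Rotation as R
M=R.from_quat(np.r_[q[1:],q[0]]).as_matrix();print(M.round(3))
print("to pad, tool axes (tip):",M.T@(np.array([493,-106,32+173.4])-p),ctrl.finger_overhang)
d=vision.get_image("scene");np.savez("scene1.npz",**d);P=cloud(d)
tip=p+M@[0,0,173.4];print(tip,proj(d,tip))
u,v=proj(d,tip).astype(int)
cv2.imwrite("pics/s1.png",cv2.resize(d["image"][v-90:v+90,u-110:u+110,::-1],None,fx=3,fy=3))
E
```

```text
t: 2.35
eef_pos: [492.1, -102.6, 404.2]
ee_rot: [-0.001, 0.087, 0.996, 0.0]
force: [-0.8, -0.1, -0.2]
finger_gap: 0.1
[[-0.985  0.174 -0.001]
 [ 0.174  0.985  0.001]
 [ 0.001  0.001 -1.   ]]
to pad, tool axes (tip): [ -1.67414278  -3.26566549 198.84482028] 173.4
[ 491.94435733 -102.50991585  230.84820495] [212.65311757 180.19168203]
```

View pics/s1.png

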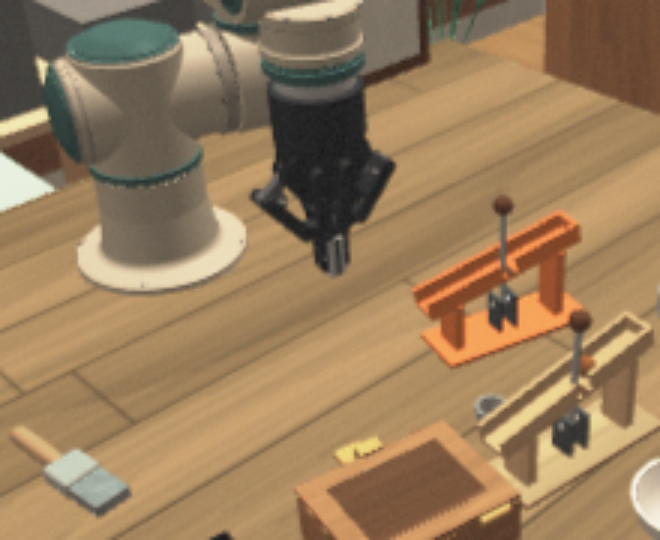

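The fingertip sits at the predicted pixel: crop centre (330,270), seen at about (336,272). That confirms the 173.4 mm overhang. The tab lies directly below, so I'm descending to just above it.

```bash
python3 -m creep '[[0,0,-3,25,0,0,0],[0,-1,0,40,0,0,0],[0,0,0,40,0,0,0],[0,0,0,40,0,0,0],[0,0,0,25,0,0,0],[0,0,0,14,0,0,0],[0,0,0,5,0,0,0],[0,0,0,0,0,0,0],[0,0,0,0,0,0,0]]'; python3 -m creep '[[0,0,0,3,0,0,0],[0,0,0,3,0,0,0],[0,0,0,3,0,0,0],[0,0,0,2,0,0,0],[0,0,0,0,0,0,0],[0,0,0,0,0,0,0]]'
```

```text
t: 3.52
eef_pos: [493.0, -106.0, 216.8]
ee_rot: [0.001, 0.087, 0.996, -0.0]
force: [0.8, -0.4, -0.1]
finger_gap: 0.1
t: 4.28
eef_pos: [492.7, -106.0, 204.8]
ee_rot: [0.0, 0.087, 0.996, 0.0]
force: [-0.5, 0.4, 0.4]
finger_gap: 0.2
```

```bash
python3 -m creep '[[0,0,0,3,0,0,0],[0,0,0,3,0,0,0],[0,0,0,3,0,0,0],[0,0,0,1,0,0,0],[0,0,0,0,0,0,0],[0,0,0,0,0,0,0],[0,0,0,0,0,0,0],[0,0,0,0,0,0,0]]'; python3 - <<'E'
from rig import vision
from h import *
d=vision.get_image("scene");cv2.imwrite("pics/s2.png",cv2.resize(d["image"][170:310,150:330,::-1],None,fx=3,fy=3))
E
```

```text
t: 5.28
eef_pos: [492.7, -106.0, 194.7]
ee_rot: [0.0, 0.087, 0.996, 0.0]
force: [1.2, -0.7, 3.7]
finger_gap: -0.2
```

View pics/s2.png

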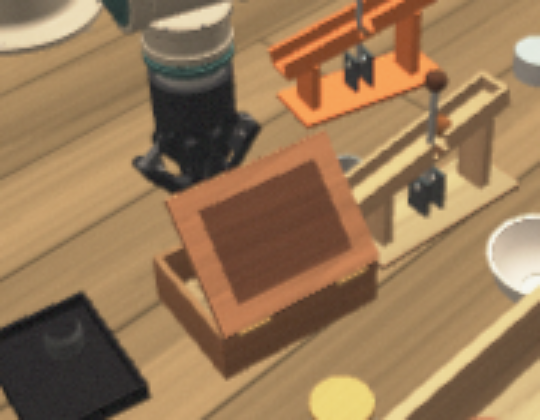

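The lid has popped open to about 1.0: in the crop its front edge runs from (170,200) to (325,140). Next I raise the fingers and push it over at mid-width.

```bash
python3 -m creep '[[0,0,0,-10,0,0,0],[0,4,0,-30,0,0,0],[0,0,0,-35,0,0,0],[0,0,0,-30,0,0,0],[0,0,0,-10,0,0,0],[0,-10,0,0,0,0,0],[0,-20,0,0,0,0,0],[0,-20,0,0,0,0,0],[0,-18,0,0,0,0,0],[0,-10,0,0,0,0,0],[0,-6,0,0,0,0,0],[0,-6,0,0,0,0,0],[0,-6,0,0,0,0,0],[0,-6,0,0,0,0,0],[0,-6,0,0,0,0,0],[0,0,0,0,0,0,0]]'; python3 -m creep '[[0,-6,0,0,0,0,0],[0,-6,0,0,0,0,0],[0,-6,0,0,0,0,0],[0,-6,0,0,0,0,0],[0,-6,0,0,0,0,0],[0,-6,0,0,0,0,0],[0,-6,0,0,0,0,0],[0,-6,0,0,0,0,0],[0,-6,0,0,0,0,0],[0,-6,0,0,0,0,0],[0,-4,0,0,0,0,0],[0,0,0,0,0,0,0]]'; python3 - <<'E'
from rig import vision
from h import *
d=vision.get_image("scene");cv2.imwrite("pics/s3.png",cv2.resize(d["image"][150:310,150:350,::-1],None,fx=3,fy=3))
E
```

```text
t: 7.32
eef_pos: [595.4, -124.1, 309.6]
ee_rot: [0.0, 0.087, 0.996, 0.0]
force: [0.1, -0.3, -0.1]
finger_gap: 0.1
t: 8.82
eef_pos: [658.3, -135.2, 309.6]
ee_rot: [-0.0, 0.087, 0.996, 0.0]
force: [-0.4, 0.7, -0.1]
finger_gap: -0.2
```

View pics/s3.png

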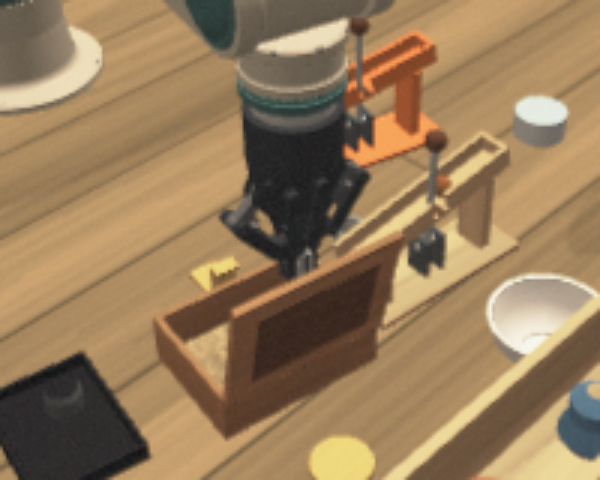

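The lid is at or just past upright. I'll push a little further, then back away and measure it.

```bash
python3 -m creep '[[0,-5,0,0,0,0,0],[0,-5,0,0,0,0,0],[0,-3,0,0,0,0,0],[0,0,0,0,0,0,0],[0,15,0,0,0,0,0],[0,30,0,0,0,0,0],[0,35,0,-10,0,0,0],[0,35,0,-25,0,0,0],[0,35,0,-25,0,0,0],[0,0,0,0,0,0,0],[0,0,0,0,0,0,0],[0,0,0,0,0,0,0],[0,0,0,0,0,0,0]]'; python3 - <<'E'
from rig import vision,ctrl
from h import *
s=ctrl.read_state();print(s["eef_pos"],s["t"])
c=np.array([596,-124.2]);a=-.174;X=np.array([np.cos(a),np.sin(a)]);Y=np.array([-X[1],X[0]])
for n in("top","scene"):
    d=vision.get_image(n);np.savez(n+"2.npz",**d);P=cloud(d);q=P.reshape(-1,3);q=q[~np.isnan(q[:,0])]
    l=np.c_[(q[:,:2]-c)@X,(q[:,:2]-c)@Y,q[:,2]]
    m=(abs(l[:,1])<70)&(l[:,0]>40)&(l[:,0]<135)&(l[:,2]>65)&(l[:,2]<185)
    print(n,m.sum())
    for z in range(65,185,15):
        k=m&(abs(l[:,2]-z)<7)
        if k.any():print(z,np.percentile(l[k,0],[5,50,95]).round(1))
    if n=="top":
        m=(P[...,2]>150)&(P[...,2]<180);b=m.copy();b[:]=0;b[140:185,215:260]=m[140:185,215:260];print("ball",P[b].mean(0),b.sum())
cv2.imwrite("pics/s4.png",cv2.resize(d["image"][150:310,150:350,::-1],None,fx=3,fy=3))
E
```

```text
t: 10.5
eef_pos: [523.6, -111.5, 368.6]
ee_rot: [-0.001, 0.087, 0.996, 0.0]
force: [1.4, 1.0, 1.3]
finger_gap: 0.1
[ 523.64710811 -111.45805094  368.57106834] 10.5
top 1461
65 [64.4 67.9 69.9]
80 [68.6 72.6 75.6]
95 [75.2 78.3 81.4]
110 [81.5 84.3 87.3]
125 [87.2 90.3 93.5]
140 [93.7 96.3 99.5]
155 [ 99.  102.7 112.3]
170 [104.3 107.9 111.9]
ball [627.74869724  63.64182951 168.91128788] 64
scene 927
65 [77.9 79.3 81. ]
80 [81.1 84.1 86.7]
95 [87.3 90.  92.7]
110 [93.4 96.  98.6]
125 [ 99.3 101.6 104.4]
140 [105.4 108.2 110. ]
155 [110.4 113.3 115.6]
170 [109.  111.9 116.1]
```

View pics/s4.png

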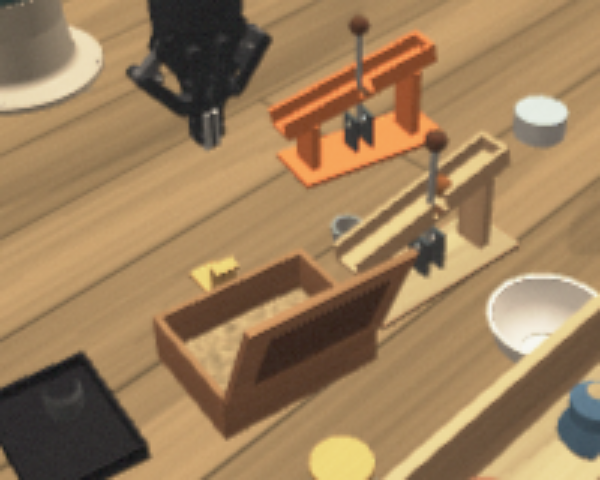

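Lid slope dx/dz is about 0.40, which gives 1.95 rad: fully open and staying there. Now the lever, with its ball at (628, 63.5).

```bash
python3 -m creep '[[0,0,0,0,0,0,-3.9],[0,-5,20,0,0,0,0],[0,-7,30,0,0,0,0],[0,-7,30,0,0,0,0],[0,-7,30,0,0,0,0],[0,-7,30,0,0,0,0],[0,-7,25,0,0,0,0],[0,-7,20,0,0,0,0],[0,0,0,0,0,0,0],[0,0,0,-20,0,0,0],[0,0,0,20,0,0,0],[0,0,0,0,0,0,0]]'; python3 - <<'E'
from rig import ctrl
from h import *
from scipy.spatial.transform import Rotation as R
s=ctrl.read_state();q=s["ee_rot"];M=R.from_quat(np.r_[q[1:],q[0]]).as_matrix();print(M.round(3))
print("ball centre from tip in tool axes",M.T@(np.array([628,63.5,162])-s["eef_pos"])-[0,0,173.4])
E
```

```text
t: 12.1
eef_pos: [589.4, 66.7, 368.1]
ee_rot: [-0.002, 0.054, 0.999, -0.0]
force: [-0.8, -0.1, 0.1]
finger_gap: 0.0
[[-0.994  0.107 -0.003]
 [ 0.107  0.994 -0.   ]
 [ 0.003 -0.001 -1.   ]]
ball centre from tip in tool axes [-39.4048139    1.08050796  32.53237537]
```

```bash
python3 -m creep '[[0,0,1,15,0,0,0],[0,0,0,25,0,0,0],[0,0,0,15,0,0,0],[0,-8,0,0,0,0,0],[0,-8,0,0,0,0,0],[0,-7,0,0,0,0,0],[0,-7,0,0,0,0,0],[0,-7,0,0,0,0,0],[0,-7,0,0,0,0,0],[0,-7,0,0,0,0,0],[0,-7,0,0,0,0,0],[0,-7,0,0,0,0,0],[0,-7,0,0,0,0,0],[0,-5,0,0,0,0,0],[0,-2,0,0,0,0,0],[0,0,0,0,0,0,0],[0,0,0,0,0,0,0]]'; python3 -m creep '[[0,15,0,0,0,0,0],[0,30,0,0,0,0,0],[0,35,0,-10,0,0,0],[0,35,0,-30,0,0,0],[0,20,0,-30,0,0,0],[0,0,0,0,0,0,0],[0,0,0,0,0,0,0],[0,0,0,0,0,0,0],[0,0,0,0,0,0,0]]'; python3 - <<'E'
from rig import vision
from h import *
for n in("top","scene"):
    d=vision.get_image(n);np.savez(n+"3.npz",**d);P=cloud(d)
    h=cv2.cvtColor(d["image"],cv2.COLOR_RGB2HSV)
    if n=="top":
        b=np.zeros((384,512),bool);b[125:185,215:260]=1;b&=(P[...,2]>135)&(P[...,2]<180);print("ball",P[b].mean(0),b.sum())
    if n=="top": t=d["image"][100:220,190:350,::-1]
a=cv2.resize(d["image"][150:310,150:350,::-1],(600,480));t=cv2.resize(t,(200*3,450))
cv2.imwrite("pics/s5.png",a);cv2.imwrite("pics/t5.png",t)
E
```

```text
t: 14.22
eef_pos: [668.1, 60.2, 314.6]
ee_rot: [-0.0, 0.053, 0.999, -0.0]
force: [-4.3, -0.2, -0.4]
finger_gap: 0.0
t: 15.35
eef_pos: [534.4, 74.4, 383.6]
ee_rot: [-0.001, 0.053, 0.999, -0.0]
force: [-0.2, 0.1, 0.5]
finger_gap: 0.0
ball [685.87943181  57.68259919 151.20499175] 58
```

View pics/s5.png

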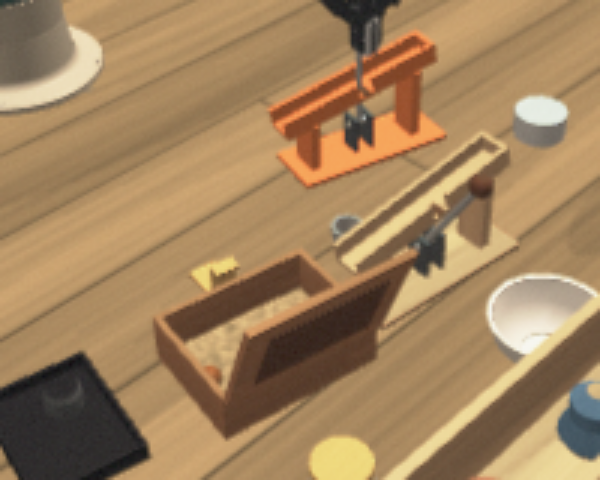

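View pics/t5.png

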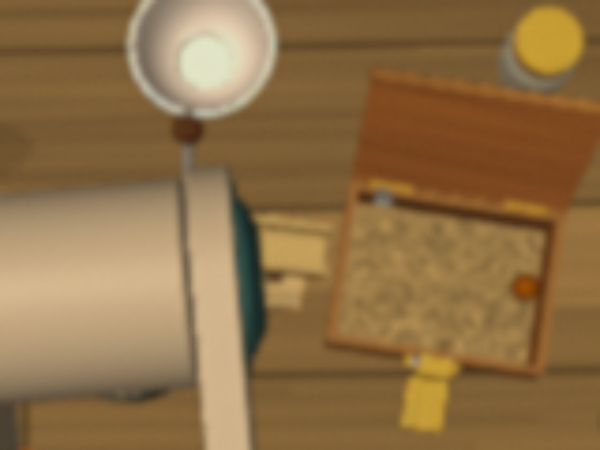

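The marble is inside the case, at (525,287) in the top crop. The lever is over, the lid is open, and the arm is clear of everything.

```bash
python3 -m creep '[[0,0,0,0,0,0,0],[0,0,0,0,0,0,0],[0,0,0,0,0,0,0],[0,0,0,0,0,0,0]]'; python3 -c "
from rig import workorder; print(workorder.sign_off())"
```

```text
t: 15.95
eef_pos: [534.1, 74.6, 384.7]
ee_rot: [0.0, 0.053, 0.999, 0.0]
force: [-0.1, 0.0, -0.9]
finger_gap: 0.1
the job is handed in; nothing more can be done
None
```

The job is done and handed in at about 16 s of the 51 s allowed, in the order asked. I pressed the tab and the lid popped up. I then pushed the lid past upright and, after it had settled fully open, pushed the gate lever over so the marble rolled into the case.

- **Lid:** after I backed away, both camera views gave a lean of about 0.40, which is 1.95 rad, the fully open stop. The last pictures still show it open.
- **Lever:** its ball moved about 58 mm away from the robot, roughly 0.5 rad. That is past the 0.35 rad needed to clear the marble and just short of the 0.55 stop.
- **Marble:** the last top view shows it lying inside the case, and I did not touch it.
- **Forces:** the highest reading was about 4 N, though I only read the force at the end of each move.
- **Other things:** the bystanders and the orange look-alike look unmoved in the last pictures where visible. In the last top view the arm hid part of the chute and the thimble, but the scene view shows both in place. I did not re-measure any of them or look at the brush again.

No check failed or disagreed beyond camera noise of a few millimetres.

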